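# Latch the vial slide of a light-gate reader at its reading position

## Robot

A 6-joint arm with a two-finger parallel gripper is mounted at the origin on a cart in front of the work surface, level with it; the furniture and walls round the work are solid. World frame = base frame: x ahead of the robot, y to its left, z up, the work surface at z = 0. Lengths are in mm, angles in rad, forces in N, time in s.
With the tool pointing down it reaches from about 425 to 1125 mm from the base axis. Payload 14.9 kg.
Tool frame: the origin (TCP) lies between the finger pads; the fingertips stand 25 mm ahead of it and the grasp point (between the pads) lies 6 mm ahead of it; x points along the fingers, y is the direction in which the jaws open and shut, and the axes are right-handed (so a half turn about x gives the same grasp; the last joint's range is limited). The gripper opens to 91 mm and grips with 3 to 60 N. Pads are 32 mm wide; open, the fingers measure 118 mm over their backs; the gripper's body (76 mm by 178 mm) begins 60 mm behind the grasp point.
Start: joints at [-1.32, 0.379, 1.734, -0, 1.028, -0.033], TCP at [195.999, -672.013, 205.932] pointing down, gripper open.
Joint ranges: [-2.77, 2.77], [-0.74, 2.19], [0, 2.66], [-1.06, 4.2], [0.31, 2.87], [-3.08, 3.08]. Speed limits (rad/s): [1.89, 1.89, 2.39, 3.14, 3.14, 3.14].

## Interface

Orientations are given as a unit quaternion [w, x, y, z].
In Python, from plant import robot, optics gives the robot as it stands.
- The arm moves only by the tool step_arm, never from a script. Its argument "deltas" is a list of rows, each a list of 7 numbers: the closure in counts, from 0 (fully open) to 255 (shut), then the shift along the world's x, y, z in m, then the turn, a rotation vector about the world's x, y, z in rad. In form: [[gripper, dx, dy, dz, rx, ry, rz], ...]. A call has 1 to 10 rows; each row is the pose to reach, as a shift and turn from the pose commanded when the call began; what a row does not reach only later rows make up. A row lasts 1/12 s, in which the tool goes at most 41.7 mm and 7.16 degrees, less where a joint would pass 70% of its speed; a pose out of reach is approached as far as the arm can. A call with a gripper value outside its range is refused whole. The fingers move at their own pace and stop on an object; "newtons" is the grip in N (left out, the last holds). Time passes only in rows, so rows that repeat a pose let the fingers close. It gives the time, the measured TCP pose, the force and the opening at its end, in the units of the state.
- robot.observe(): the state, without advancing time (a new reading comes with each control period).
- optics.get_image(name): name is "scene" or "top"; returns a dict with "pixels" (384x512x3 uint8, red, green, blue), "fov_y" (degrees; the focal length in pixels is half the picture's height over the tangent of half this angle, whatever the lens; pixels are square), "cx", "cy" (the principal point, pixels), "dist_coeffs" ([k1, k2, p1, p2, k3] as OpenCV has them; the pictures are not rectified), "R" (3x3) and "t" (3): a world point X has camera coordinates R X + t. Camera axes: x right, y down, z forward; pixel columns grow to the right and rows downward; lengths in mm; the calibration is good to about 2 mm. A picture is of the moment at which its call begins. There is no depth.
- robot.finish_job(): hands the job in, once; it reports no verdict.
The state is a dict: "time": time; "joint_positions": joint angles; "qvel": joint speeds; "joint_torque": joint torques, N m; "position": TCP position; "ee_rot": TCP orientation; "wrist_force": force on the tool from outside, world axes, zero at the start; "ft_torque": the same for the moment, N m; "finger_gap": opening from 0.0 (shut) to 1.0 (fully open).
Only numpy, scipy, OpenCV 4.12 (cv2) and the standard library are available. Lean on these libraries where they do the work, as an engineer would, in place of code of your own. Each camera call takes 0.05 s, during which the arm holds its last target.

## Task

Get the vial into the reading position of the bench light-gate reader, using only pushes with the fingertips. First push the white stop block on the reader's side fully home towards the slide; then push the sprung slide by its upright front plate all the way to its far end and let it go, so that the spring brings it back and it latches on the stop pin at mid position, with the vial standing between the two sensor posts. Push gently, pinch and lift nothing, and leave the vial and the things standing around untouched.

Things in the scene. Friction and masses are not known exactly. Their poses are not given: they have to be found in the camera images.
- station: The fixed reader: grey painted metal bed, x -130 to +180, y -48 to +48, 12 mm high. Origin on its underside, on the slide's centre line; x = the way the slide is pushed in, y left, z up. A wing on the left (x -61 to +1, y to +112, 12 mm high) carries the stop block. Two black sensor posts, 78 mm high, at x +36, y +-42. Carries slide and block. Over 45 N of push is too rough.
- slide (a joint): Sprung grey slide, m along station +x: 0 = out (rest), 0.060 = end stop. A spring drives it back (4 N at 0, 8 N at 0.060), damped (35 N s/m, returns at some 0.15 m/s). A ramped tooth on its left pushes the sprung pin aside on the way in (1 to 3 N more). With the stop block home the pin catches it on the way back at 0.036 (latched); otherwise it returns to 0.
- stop_block (a joint): White plastic stop block on the left wing, 36 x 36 mm, top 59 mm above the worktop, with a sprung 8 mm steel stop pin towards the slide. Value in m along station -y (towards the slide): 0 = drawn out, 0.025 = home against its stop; starts at 0 to 0.007. Stays where it is left; about 6 N moves it.
- push_face (a point): Middle of the front face of the slide's upright front plate (moves with the slide), 45 mm above the worktop; station axes, pushed along +x. Plate 64 mm wide, 10 mm thick, 16 to 68 mm above the worktop. At slide = 0 it is at station x -110. Nothing stands in front of it; the bed (12 mm high) reaches 20 mm in front.
- block_face (a point): Middle of the outer face of the stop block (moves with it): upright face, 36 mm wide along the station's x, 13 to 59 mm above the worktop; this point is 40 mm above the worktop. Same axes as the station: pushed along -y. At stop_block = 0 it is at station x = -30, y = +101.
- holder (a point): Middle of the floor of the vial holder on the slide, 34 mm above the worktop, 110 mm behind the front face of the push plate (station x = 0 at slide = 0). The holder is a 46 mm square well with walls 25 mm high.
- amber_vial: Brown glass vial with white cap, 42 mm in diameter, 87 mm high, loose, standing in the holder; origin at the centre of its underside, z up. Its top is 121 mm above the worktop. Not to be touched.
- beaker: Small clear beaker, 54 mm across, 70 mm high, loose, standing near the front edge, to the left of the reader; origin at the centre of its underside. Leave alone.
- small_bottle: Small white bottle, 44 mm across, 91 mm high, loose, standing to the right of the reader; origin at the centre of its underside. Leave alone.
- timer: White bench timer, 66 x 62 x 19 mm, loose, lying on the worktop to the left of the reader; origin at the centre of its underside. Leave alone.

How it is judged (in metres and radians):
On the way, in this order (a step that is already met when the one before it is completed fails the run):
1. the stop block is pushed home (value of joint stop_block above 0.021 m), for 0.1 s.
2. the slide is pushed to its far end, past the stop pin (value of joint slide above 0.052 m), for 0.05 s.
3. the slide, let go, has come back and rests latched on the stop pin (value of joint slide between 0.031 and 0.041 m and contact force between the fingers and station below 0.2 N), for 0.2 s.
At the end, for the whole second after the job is handed in: The slide rests, untouched, latched on the stop pin at 0.036 m (within 5 mm), the stop block is home (past 0.020 m of 0.025), and the vial stands upright (within 0.1 rad) and still in its holder (value of joint slide between 0.031 and 0.041 m and velocity of joint slide between -0.005 and 0.005 m/s and value of joint stop_block above 0.02 m and angle between amber_vial's own z axis and vertical below 0.1 rad and horizontal distance between amber_vial and holder below 0.008 m and linear speed of amber_vial below 0.02 m/s).
It fails at once if the vial is touched by the robot (contact force between any of the fingers, the arm and amber_vial above 0.5 N).
It fails at once if the vial is tipped, or lifted out of its holder (angle between amber_vial's own z axis and vertical above 0.35 rad or z of amber_vial in the frame of station above 0.055 m).
It fails at once if the reader is rammed or pinched (more than 45 N) (contact force between the fingers and station above 45 N).
It fails at once if the beaker, the small bottle or the timer is moved (distance of any of beaker, small_bottle, timer from where it was at the start of the episode above 0.015 m).
It also fails if it takes over 45 s, if anything falls off the work surface, if the arm or the gripper's body presses on something with over 40 N, if the wrist force passes 120 N, or if a joint passes its speed limit or range.

## Working session

There is one attempt and no reset: what is moved stays moved. The work goes in short steps, Python scripts to look and compute and a tool call to move; the robot and the scene stay as the last step left them, time stands still between calls to the robot, and variables do not carry over. Pictures are saved under pics/ and viewed, and the job is handed in when it is done.

Besides the shell and the picture viewer there is one more tool, called after "Call:" by a JSON object that holds its "fn" and its "kwargs". step_arm: Moves the arm, as the interface text tells. Its arguments: {"type":"object","properties":{"deltas":{"type":"array"},"newtons":{"type":"number"}},"required":["deltas"]}

```bash
mkdir -p pics; ls; python3 - <<'E'
from plant import robot, optics
import cv2
s=robot.observe(); print({k:s[k] for k in ("time","position","ee_rot","wrist_force","finger_gap")})
for n in("scene","top"):
    i=optics.get_image(n); cv2.imwrite(f"pics/{n}0.png",i["pixels"][:,:,::-1]); print(n,{k:v for k,v in i.items() if k!="pixels"})
E
```

```text
pics
{'time': 0.0, 'position': array([ 195.89745341, -671.60852356,  205.26884542]), 'ee_rot': array([-0.09959171, -0.69996681, -0.10036894,  0.7000386 ]), 'wrist_force': array([-0.43909894, -0.47673576, -0.28794988]), 'finger_gap': 0.9988294020327873}
scene {'fov_y': 55.600988082143026, 'cx': 256.7074824987249, 'cy': 195.7237051810947, 'dist_coeffs': array([-0.10000636,  0.        ,  0.        ,  0.        ,  0.        ]), 'R': array([[ 0.67756632, -0.7351939 , -0.01984463],
       [-0.31955321, -0.26998836, -0.90829072],
       [ 0.66241198,  0.62176862, -0.41786859]]), 't': array([-460.50114318,  174.31876611,  822.56426407])}
top {'fov_y': 45.877287020694645, 'cx': 260.7364707890951, 'cy': 193.81063735104968, 'dist_coeffs': array([0.05564232, 0.        , 0.        , 0.        , 0.        ]), 'R': array([[-0.02242739, -0.9997126 , -0.00846918],
       [-0.98353888,  0.02358226, -0.17915118],
       [ 0.17929942,  0.00431187, -0.9837851 ]]), 't': array([-155.857044  ,  510.3455739 , 1069.07140486])}
```

View pics/scene0.png

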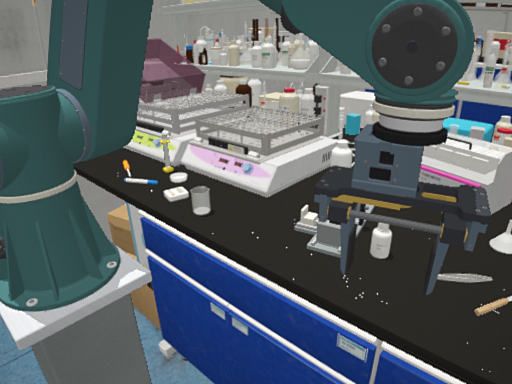

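View pics/top0.png

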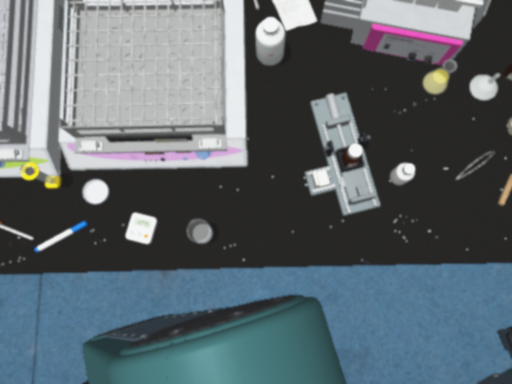

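```bash
cat > h.py <<'E'
import numpy as np, cv2
from plant import robot, optics
def K(i):
    f=i["pixels"].shape[0]/2/np.tan(np.radians(i["fov_y"])/2)
    return np.array([[f,0,i["cx"]],[0,f,i["cy"]],[0,0,1.]])
def proj(i,X):
    return cv2.projectPoints(np.array(X,float).reshape(-1,3),cv2.Rodrigues(i["R"])[0],i["t"],K(i),i["dist_coeffs"])[0].reshape(-1,2)
def back(i,uv,z):
    p=cv2.undistortPoints(np.array(uv,float).reshape(-1,1,2),K(i),i["dist_coeffs"]).reshape(-1,2)
    z=np.broadcast_to(np.asarray(z,float),len(p))
    d=np.c_[p,np.ones(len(p))]@i["R"]; c=-i["R"].T@i["t"]
    return c+d*((z-c[2])/d[:,2])[:,None]
def crop(i,x0,y0,w,h,s,name):
    c=i["pixels"][y0:y0+h,x0:x0+w,::-1]
    cv2.imwrite(name,cv2.resize(c,None,fx=s,fy=s,interpolation=cv2.INTER_CUBIC))
E
python3 - <<'E'
from h import *
i=optics.get_image("top"); crop(i,295,85,130,140,4,"pics/t1.png"); print(-i["R"].T@i["t"])
j=optics.get_image("scene"); crop(j,280,180,150,100,5,"pics/s1.png"); print(-j["R"].T@j["t"])
E
```

```text
[ 306.76537009 -172.45705195 1141.84555199]
[-177.15223642 -802.93824051  492.91740756]
```

View pics/t1.png

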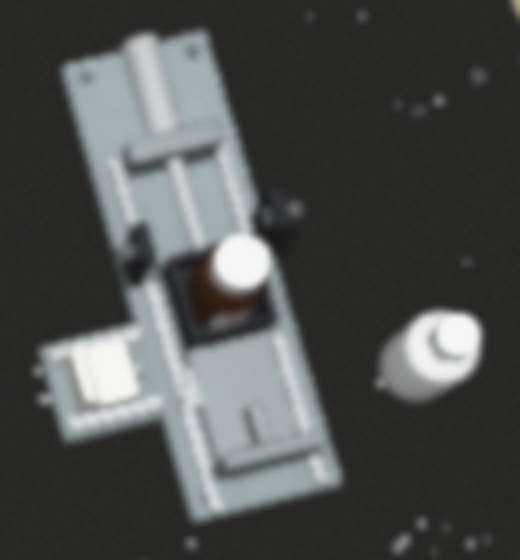

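View pics/s1.png

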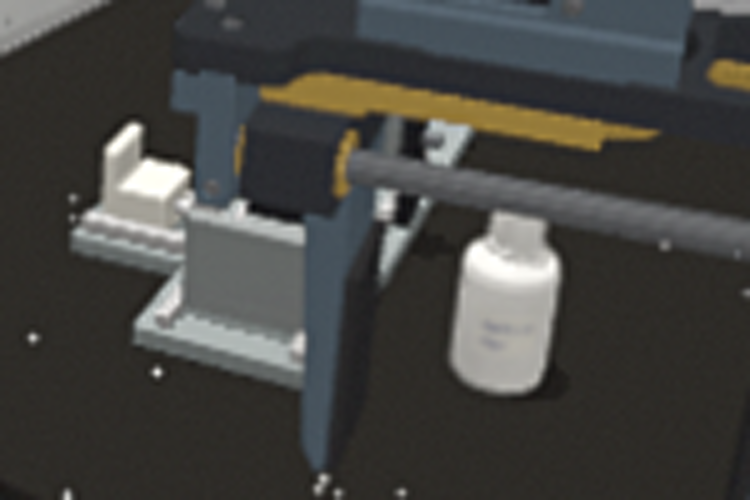

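In the top view the bed's corners sit in the crop at (63,66), (207,31), (341,486) and (198,520). The wing's outer corners are at (40,348) and (66,440). I'll fit the pose from these.

```bash
python3 - <<'E'
from h import *
from scipy.optimize import least_squares
i=optics.get_image("top"); j=optics.get_image("scene")
c=np.array([(63,66),(207,31),(341,486),(198,520),(40,348),(66,440)])
uv=(c+.5)/4-.5+[295,85]
P=np.array([(180,48,12),(180,-48,12),(-130,-48,12),(-130,48,12),(1,112,12),(-61,112,12.)])
def T(q,P):
    a=q[2];R=np.array([[np.cos(a),-np.sin(a),0],[np.sin(a),np.cos(a),0],[0,0,1]]); return P@R.T+[q[0],q[1],0]
r=least_squares(lambda q:(proj(i,T(q,P))-uv).ravel(),[470,-350,.3]); q=r.x
print(q,np.round(r.fun.reshape(-1,2),2))
np.save("q.npy",q)
pts={"push":(-110,0,45),"block0":(-30,101,40),"plateTopL":(-110,32,68),"plateTopR":(-110,-32,68),"blkTopOutN":(-48,101,59),"blkTopOutF":(-12,101,59),"vialtop":(0,0,121)}
for k,v in pts.items():
    w=T(q,np.array([v],float)); 
    print(k,np.round(w[0]),"topcrop",np.round(((proj(i,w)[0]-[295,85])+.5)*4-.5),"scenecrop",np.round(((proj(j,w)[0]-[280,180])+.5)*5-.5))
# others
for n,u,z in(("bottle top",(295+455/4,85+335/4),91),("beaker",(200,231),35),("timer",(142,228),19)): print(n,np.round(back(i,[u],z)[0]))
E
```

```text
[ 5.91426257e+02 -3.90616293e+02  2.24156294e-01] [[ 0.31 -0.02]
 [-0.24 -0.02]
 [ 0.48 -0.46]
 [-0.85  0.32]
 [ 0.19 -0.01]
 [ 0.11  0.19]]
push [ 484. -415.   45.] topcrop [271. 463.] scenecrop [245. 270.]
block0 [ 540. -299.   40.] topcrop [ 75. 381.] scenecrop [116. 166.]
plateTopL [ 477. -384.   68.] topcrop [227. 470.] scenecrop [185. 213.]
plateTopR [ 491. -446.   68.] topcrop [331. 444.] scenecrop [313. 244.]
blkTopOutN [ 522. -303.   59.] topcrop [ 86. 402.] scenecrop [104. 148.]
blkTopOutF [ 557. -295.   59.] topcrop [ 70. 346.] scenecrop [131. 122.]
vialtop [ 591. -391.  121.] topcrop [245. 260.] scenecrop [328.  43.]
bottle top [ 550. -518.   91.]
beaker [420. -17.  35.]
timer [432. 128.  19.]
```

```bash
python3 - <<'E'
from h import *
from scipy.spatial.transform import Rotation as Ro
s=robot.observe(); w=s["ee_rot"]; R=Ro.from_quat([w[1],w[2],w[3],w[0]]).as_matrix(); print(np.round(R,3))
ya=np.arctan2(R[1,1],R[0,1]); print("tool y angle",ya)
q=np.load("q.npy");a=q[2]
for nm,t in(("block: tool y || station x",a),("slide: || station y",a+np.pi/2)):
    print(nm,[(round(((t-ya+k*np.pi+2*np.pi)%(2*np.pi)),3)) for k in(0,1)])
C,S=np.cos(a),np.sin(a)
for p in((-30,101+16+22),(-30,76+16),(-110-16-25,0),(-50-16,0)):print(p,np.round([q[0]+C*p[0]-S*p[1],q[1]+S*p[0]+C*p[1]],1))
print(C,S,s["joint_positions"],s["position"])
E
```

```text
[[-0.    0.28 -0.96]
 [ 0.   -0.96 -0.28]
 [-1.   -0.   -0.  ]]
tool y angle -1.2869831743599907
block: tool y || station x [np.float64(1.511), np.float64(4.653)]
slide: || station y [np.float64(3.082), np.float64(6.224)]
(-30, 139) [ 531.3 -261.8]
(-30, 92) [ 541.7 -307.6]
(-151, 0) [ 444.2 -424.2]
(-66, 0) [ 527.1 -405.3]
0.9749819963523525 0.22228384284239192 [-1.32027085e+00  3.79059376e-01  1.73439847e+00  1.86011936e-05
  1.02849823e+00 -3.32972702e-02] [ 195.98802369 -671.86984457  205.72186994]
```

Call:
{"fn": "step_arm", "kwargs": {"deltas": [[255,0.0215,0.027,0,0,0,0.1],[255,0.043,0.054,0,0,0,0.2],[255,0.0645,0.081,0,0,0,0.3],[255,0.086,0.108,0,0,0,0.4],[255,0.1075,0.135,0,0,0,0.5],[255,0.129,0.162,0,0,0,0.6],[255,0.1505,0.189,0,0,0,0.7],[255,0.172,0.216,0,0,0,0.8],[255,0.1935,0.243,0,0,0,0.9],[255,0.215,0.27,0,0,0,1.0]], "newtons": 20}}

```text
time: 1.13
position: [411.8, -400.6, 206.1]
ee_rot: [0.425, 0.565, 0.425, -0.565]
wrist_force: [0.9, -1.0, -0.1]
finger_gap: 0.304
```

Call:
{"fn": "step_arm", "kwargs": {"deltas": [[255,0.02,0.0235,0,0,0,0.085],[255,0.04,0.047,0,0,0,0.17],[255,0.06,0.07,0,0,0,0.255],[255,0.08,0.0935,0,0,0,0.34],[255,0.1,0.117,0,0,0,0.425],[255,0.12,0.14,0,0,0,0.511],[255,0.12,0.14,0,0,0,0.511],[255,0.12,0.14,0,0,0,0.511]]}}

```text
time: 1.8
position: [531.7, -261.0, 205.9]
ee_rot: [0.553, 0.44, 0.553, -0.44]
wrist_force: [-0.2, -1.1, -0.4]
finger_gap: -0.0
```

```bash
python3 - <<'E'
from h import *
j=optics.get_image("scene"); crop(j,250,150,180,130,4,"pics/s2.png")
i=optics.get_image("top"); crop(i,270,85,150,140,4,"pics/t2.png")
E
```

```text
(no output)
```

View pics/s2.png

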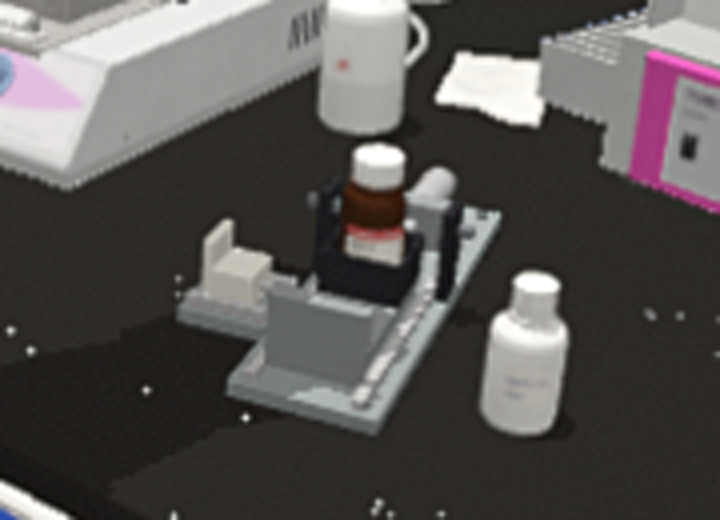

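View pics/t2.png

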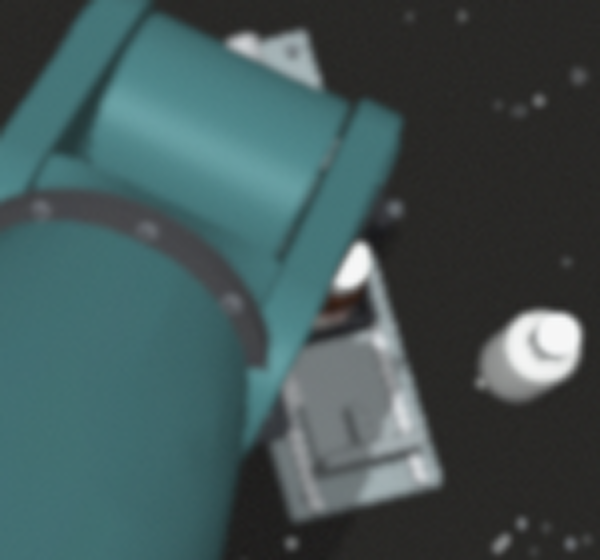

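The side view is now clear. The white block's outer plate corner is at crop (204,238), where the fit predicts it for stop_block near 0, and the area outside the block is free. Next I lower the arm.

Call:
{"fn": "step_arm", "kwargs": {"deltas": [[255,0,0,-0.015,0,0,0],[255,0,-0.001,-0.04,0,0,0],[255,0,-0.001,-0.065,0,0,0],[255,0,-0.001,-0.09,0,0,0],[255,0,-0.001,-0.115,0,0,0],[255,0,-0.001,-0.135,0,0,0],[255,0,-0.001,-0.148,0,0,0],[255,0,-0.001,-0.151,0,0,0],[255,0,-0.001,-0.151,0,0,0],[255,0,-0.001,-0.151,0,0,0]]}}

```text
time: 2.73
position: [531.4, -263.7, 55.9]
ee_rot: [0.553, 0.441, 0.552, -0.441]
wrist_force: [0.9, -0.2, 1.2]
finger_gap: 0.004
```

```bash
python3 - <<'E'
from h import *
s=robot.observe(); print(s["position"],s["wrist_force"])
j=optics.get_image("scene"); crop(j,250,150,130,110,5,"pics/s3.png")
E
```

```text
[ 531.35159587 -263.65846897   55.860021  ] [ 0.87306024 -0.20692111  1.15937673]
```

View pics/s3.png

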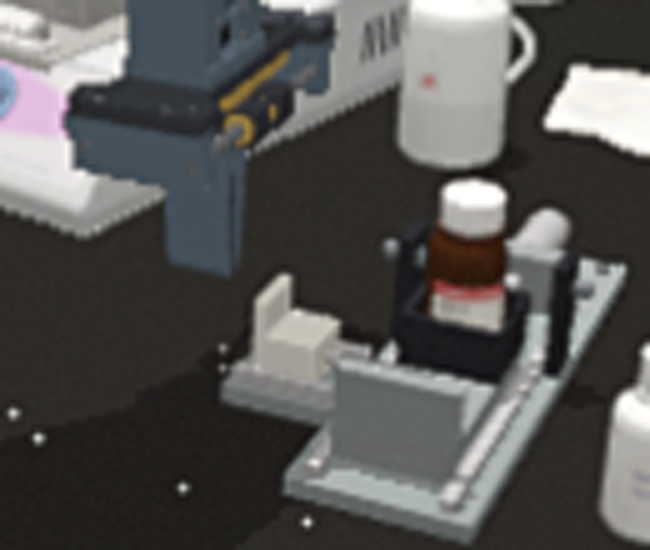

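```bash
python3 - <<'E'
from h import *
j=optics.get_image("scene");q=np.load("q.npy");C,S=np.cos(q[2]),np.sin(q[2])
f=lambda p:np.array([q[0]+C*p[0]-S*p[1],q[1]+S*p[0]+C*p[1],p[2]])
P=[531.35,-263.66]
d=np.array(P)-q[:2]; sx,sy=C*d[0]+S*d[1],-S*d[0]+C*d[1]; print(sx,sy)
for dz in(31,104):
  for a,b in((-13.5,-16),(-13.5,16),(13.5,-16)): print(dz,a,b,np.round((proj(j,f((sx+a,sy+b,dz)))[0]-[250,150]+.5)*5-.5))
E
```

```text
-30.3529365309735 137.13408110160458
31 -13.5 -16 [221. 334.]
31 -13.5 16 [168. 321.]
31 13.5 -16 [241. 313.]
104 -13.5 -16 [224. 210.]
104 -13.5 16 [169. 199.]
104 13.5 -16 [245. 192.]
```

```bash
python3 - <<'E'
from h import *
j=optics.get_image("scene")
crop(j,230,130,150,110,5,"pics/s4.png")
s=robot.observe(); print(s["time"],s["position"],s["joint_positions"],s["qvel"])
y=np.array([.28,-.96,0]);z=np.array([-.96,-.28,0])
for tz in(181,206,220):
  for a in(-52,52): print(tz,a,np.round(proj(j,np.array([196,-672,tz])+a*y)[0]))
E
```

```text
2.8833 [ 531.66939882 -263.45609815   56.16899109] [-4.99334981e-01  4.32103097e-01  2.00054802e+00 -1.60133100e-05
  7.07100885e-01 -7.23185293e-01] [ 0.00257394  0.00308951  0.00150241  0.00076635 -0.00266599 -0.00066185]
181 -52 [344. 286.]
181 52 [425. 306.]
206 -52 [345. 270.]
206 52 [429. 291.]
220 -52 [346. 261.]
220 52 [432. 281.]
```

View pics/s4.png

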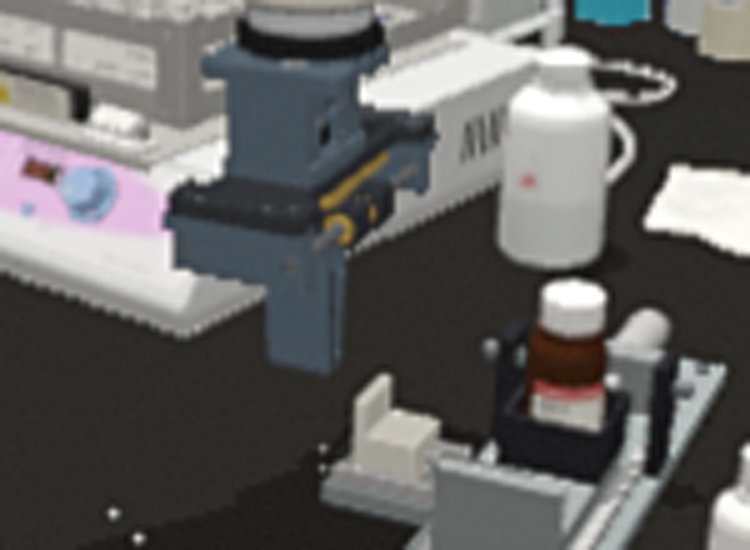

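```bash
python3 - <<'E'
import cv2
a=cv2.imread("pics/scene0.png")[160:310,300:500]; cv2.imwrite("pics/s0c.png",cv2.resize(a,None,fx=4,fy=4,interpolation=cv2.INTER_CUBIC))
E
```

```text
(no output)
```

View pics/s0c.png

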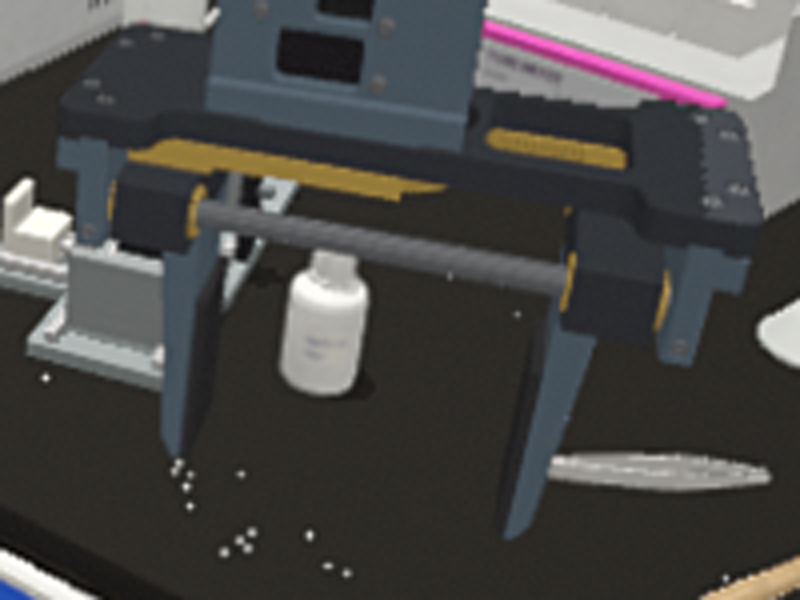

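The finger is right sideways, but its tip appears about 30 mm higher than the stated geometry predicts. The tip is at crop row ~273 and the prediction was 334. The first picture, with the gripper open, shows the same offset. I'll quantify it before going lower.

```bash
python3 - <<'E'
from h import *
j=optics.get_image("scene");q=np.load("q.npy");C,S=np.cos(q[2]),np.sin(q[2])
f=lambda p:np.array([q[0]+C*p[0]-S*p[1],q[1]+S*p[0]+C*p[1],p[2]])
g=lambda l:np.round(np.array([[(proj(j,f(p))[0]-[230,130]+.5)*5-.5] for p in l]).reshape(-1,2)).tolist()
x,y=-30.4,137.1
for z in(31,40,50,56,62,70): print("tip",z,g([(x-5,y-16,z),(x-5,y+16,z),(x+5,y-16,z)]))
for z in(104,110,120,130,140): print("body",z,g([(x-89,y-38,z),(x-89,y+38,z),(x+89,y-38,z)]),"half",g([(x-45,y-38,z),(x-45,y+38,z)]))
E
```

```text
tip 31 [[328.0, 427.0], [274.0, 415.0], [335.0, 420.0]]
tip 40 [[328.0, 413.0], [275.0, 400.0], [336.0, 405.0]]
tip 50 [[328.0, 396.0], [275.0, 384.0], [336.0, 389.0]]
tip 56 [[329.0, 386.0], [275.0, 374.0], [336.0, 379.0]]
tip 62 [[329.0, 376.0], [275.0, 364.0], [337.0, 369.0]]
tip 70 [[329.0, 363.0], [275.0, 351.0], [337.0, 355.0]]
body 104 [[301.0, 375.0], [164.0, 345.0], [436.0, 251.0]] half [[338.0, 341.0], [205.0, 313.0]]
body 110 [[301.0, 364.0], [163.0, 334.0], [436.0, 241.0]] half [[339.0, 330.0], [204.0, 302.0]]
body 120 [[302.0, 345.0], [163.0, 316.0], [437.0, 225.0]] half [[339.0, 312.0], [204.0, 285.0]]
body 130 [[302.0, 326.0], [163.0, 297.0], [438.0, 208.0]] half [[340.0, 294.0], [204.0, 267.0]]
body 140 [[302.0, 307.0], [163.0, 279.0], [439.0, 191.0]] half [[340.0, 275.0], [204.0, 249.0]]
```

Call:
{"fn": "step_arm", "kwargs": {"deltas": [[255,0,0,-0.005,0,0,0],[255,0,0,-0.01,0,0,0],[255,0,0,-0.012,0,0,0],[255,0,0,-0.012,0,0,0]]}}

```text
time: 3.27
position: [530.6, -262.8, 42.2]
ee_rot: [0.552, 0.441, 0.553, -0.441]
wrist_force: [0.8, -0.1, -0.9]
finger_gap: 0.003
```

```bash
python3 - <<'E'
from h import *
j=optics.get_image("scene")
crop(j,230,130,150,110,5,"pics/s5.png")
i=optics.get_image("top"); crop(i,270,85,150,140,4,"pics/t5.png")
s=robot.observe(); print(s["time"],s["position"],s["wrist_force"])
E
```

```text
3.3667 [ 530.88933556 -262.91440754   42.68085282] [ 0.47706079  0.75013366 -0.43491642]
```

View pics/s5.png

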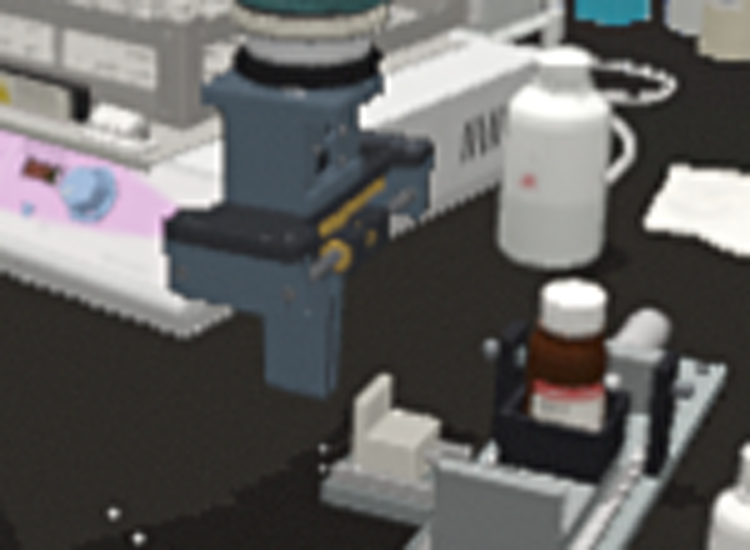

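```bash
python3 - <<'E'
from h import *
j=optics.get_image("scene")
y=np.array([.28,-.96,0]);z=np.array([-.96,-.28,0])
for tz in(181,190,200,206,213):
  print(tz,[np.round(proj(j,np.array([196,-672,tz])+a*y+20*z)[0]).tolist() for a in(-50,50)])
E
```

```text
181 [[341.0, 295.0], [422.0, 316.0]]
190 [[342.0, 289.0], [424.0, 311.0]]
200 [[343.0, 283.0], [425.0, 304.0]]
206 [[343.0, 279.0], [426.0, 300.0]]
213 [[344.0, 275.0], [428.0, 296.0]]
```

View pics/t5.png

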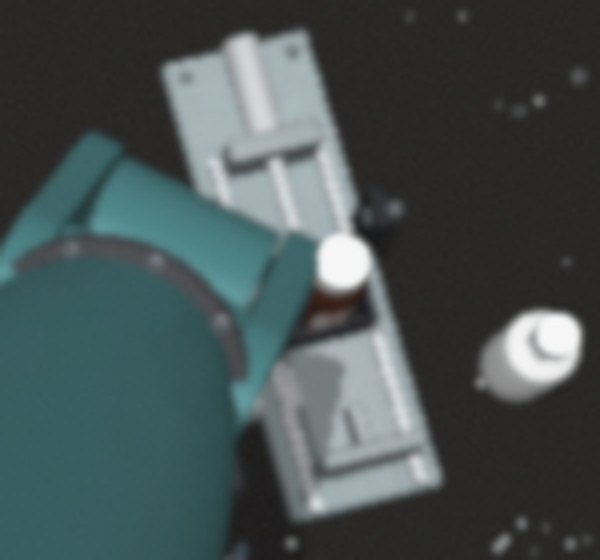

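Both poses show the same thing: the fingertips sit about 7 mm above the reported TCP height, not 25 mm below it. I'll trust the pictures, lower to a tip height of about 38 mm, and approach in small steps while watching the force.

Call:
{"fn": "step_arm", "kwargs": {"deltas": [[255,0,0,-0.006,0,0,0],[255,0,0,-0.012,0,0,0],[255,0.001,-0.005,-0.012,0,0,0],[255,0.002,-0.01,-0.012,0,0,0],[255,0.003,-0.012,-0.012,0,0,0],[255,0.003,-0.012,-0.012,0,0,0]]}}

```text
time: 3.92
position: [534.4, -275.8, 31.1]
ee_rot: [0.553, 0.441, 0.552, -0.441]
wrist_force: [-0.0, 0.6, 0.4]
finger_gap: 0.008
```

```bash
python3 - <<'E'
from h import *
j=optics.get_image("scene")
crop(j,230,130,150,110,5,"pics/s6.png")
s=robot.observe(); print(s["time"],s["position"],s["wrist_force"])
E
```

```text
3.9667 [ 534.24762944 -275.51410682   31.08263032] [ 0.23799443 -0.72433219  0.29057914]
```

View pics/s6.png

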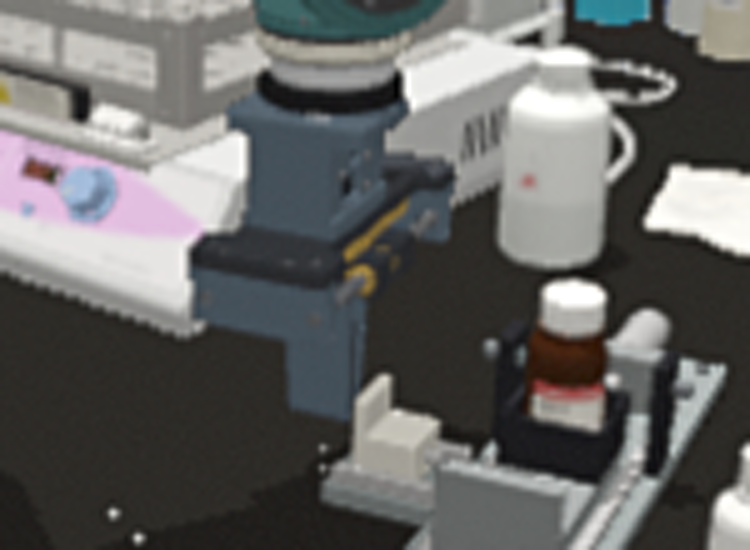

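Call:
{"fn": "step_arm", "kwargs": {"deltas": [[255,0.0004,-0.002,0,0,0,0],[255,0.0009,-0.004,0,0,0,0],[255,0.0013,-0.006,0,0,0,0],[255,0.0018,-0.008,0,0,0,0],[255,0.0022,-0.01,0,0,0,0]]}}

```text
time: 4.38
position: [536.2, -284.7, 31.0]
ee_rot: [0.552, 0.441, 0.553, -0.441]
wrist_force: [0.7, 5.8, 3.6]
finger_gap: 0.011
```

Call:
{"fn": "step_arm", "kwargs": {"deltas": [[255,0.0004,-0.002,0,0,0,0],[255,0.0009,-0.004,0,0,0,0],[255,0.0013,-0.006,0,0,0,0]]}}

```text
time: 4.63
position: [537.5, -290.6, 31.0]
ee_rot: [0.552, 0.441, 0.553, -0.441]
wrist_force: [1.7, 5.6, 2.7]
finger_gap: 0.002
```

```bash
python3 - <<'E'
from h import *
j=optics.get_image("scene")
crop(j,230,130,150,110,5,"pics/s7.png")
s=robot.observe(); print(s["time"],s["position"],s["wrist_force"])
E
```

```text
4.6833 [ 537.59857713 -290.96673413   31.00362544] [-0.6375845   4.9256544   2.23951299]
```

View pics/s7.png

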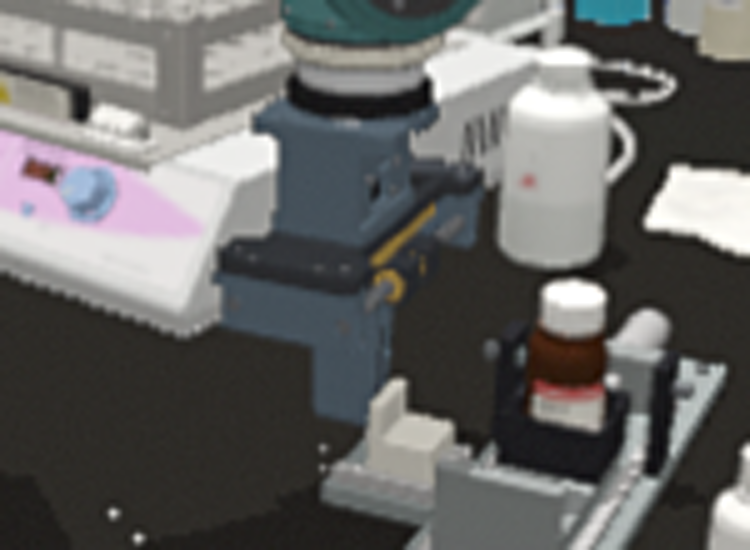

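Call:
{"fn": "step_arm", "kwargs": {"deltas": [[255,0.0004,-0.002,0,0,0,0],[255,0.0009,-0.004,0,0,0,0],[255,0.0013,-0.006,0,0,0,0],[255,0.0018,-0.008,0,0,0,0],[255,0.0022,-0.0098,0,0,0,0]]}}

```text
time: 5.1
position: [539.7, -300.4, 30.9]
ee_rot: [0.552, 0.441, 0.553, -0.441]
wrist_force: [0.9, 6.3, 2.6]
finger_gap: 0.003
```

Call:
{"fn": "step_arm", "kwargs": {"deltas": [[255,0.0002,-0.001,0,0,0,0],[255,0.0004,-0.002,0,0,0,0]]}}

```text
time: 5.27
position: [540.2, -302.4, 31.0]
ee_rot: [0.552, 0.441, 0.553, -0.441]
wrist_force: [1.7, 7.8, 2.4]
finger_gap: 0.001
```

Call:
{"fn": "step_arm", "kwargs": {"deltas": [[255,0.0002,-0.001,0,0,0,0],[255,0.0004,-0.002,0,0,0,0]]}}

```text
time: 5.43
position: [540.6, -304.3, 31.0]
ee_rot: [0.553, 0.441, 0.553, -0.441]
wrist_force: [1.9, 6.3, 2.6]
finger_gap: 0.008
```

Call:
{"fn": "step_arm", "kwargs": {"deltas": [[255,0.0002,-0.0008,0,0,0,0],[255,0.0003,-0.0015,0,0,0,0]]}}

```text
time: 5.6
position: [540.9, -305.8, 31.0]
ee_rot: [0.553, 0.441, 0.553, -0.441]
wrist_force: [2.8, 7.1, 1.6]
finger_gap: 0.006
```

Call:
{"fn": "step_arm", "kwargs": {"deltas": [[255,0.0002,-0.0008,0,0,0,0],[255,0.0003,-0.0015,0,0,0,0]]}}

```text
time: 5.77
position: [541.0, -306.3, 30.9]
ee_rot: [0.552, 0.442, 0.553, -0.441]
wrist_force: [2.3, 22.0, 9.9]
finger_gap: 0.004
```

The force jumped to 22 N, so the block is against its stop. I back off and check.

Call:
{"fn": "step_arm", "kwargs": {"deltas": [[255,-0.0005,0.002,0,0,0,0],[255,-0.002,0.01,0,0,0,0],[255,-0.005,0.025,0,0,0,0],[255,-0.008,0.04,0.005,0,0,0],[255,-0.008,0.04,0.03,0,0,0],[255,-0.008,0.04,0.06,0,0,0],[255,-0.008,0.04,0.09,0,0,0],[255,-0.008,0.04,0.12,0,0,0],[255,-0.008,0.04,0.15,0,0,0],[255,-0.008,0.04,0.165,0,0,0]]}}

```text
time: 6.6
position: [533.8, -267.0, 199.8]
ee_rot: [0.554, 0.441, 0.552, -0.441]
wrist_force: [-0.1, -0.8, -0.3]
finger_gap: 0.003
```

```bash
python3 - <<'E'
from h import *
j=optics.get_image("scene")
crop(j,230,130,150,110,5,"pics/s8.png")
s=robot.observe(); print(s["time"],s["position"],s["wrist_force"])
q=np.load("q.npy");C,S=np.cos(q[2]),np.sin(q[2])
f=lambda p:np.array([q[0]+C*p[0]-S*p[1],q[1]+S*p[0]+C*p[1],p[2]])
for v in(0,10,20,25): print(v,np.round((proj(j,f((-48,101-v,59)))[0]-[230,130]+.5)*5-.5))
# slide approach: TCP at station x=-110-18-22
for p in((-150,0,0),(-50-18,0,0)): print(np.round(f(p),1))
E
```

```text
6.65 [ 534.60445409 -267.50306478  201.43090821] [ 2.25355493 -1.23679246  2.47077943]
0 [354. 398.]
10 [371. 402.]
20 [389. 406.]
25 [398. 408.]
[ 445.2 -424.     0. ]
[ 525.1 -405.7    0. ]
```

View pics/s8.png

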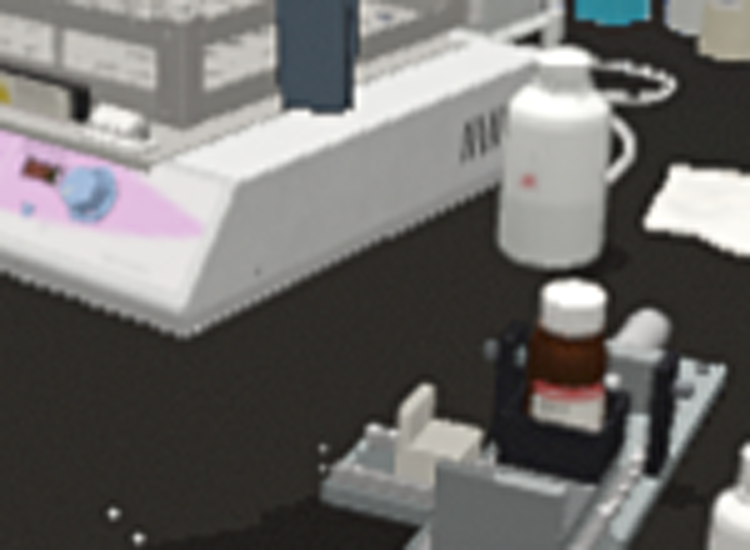

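The block is home: its corner is at (399,402), and the prediction for 25 mm is (398,408). Next I move to the front of the slide and turn 90°.

Call:
{"fn": "step_arm", "kwargs": {"deltas": [[255,-0.006,-0.011,0,0,0,-0.11],[255,-0.012,-0.022,0,0,0,-0.22],[255,-0.018,-0.033,0,0,0,-0.33],[255,-0.025,-0.044,0,0,0,-0.44],[255,-0.031,-0.056,0,0,0,-0.55],[255,-0.037,-0.067,0,0,0,-0.66],[255,-0.043,-0.078,0,0,0,-0.77],[255,-0.05,-0.089,0,0,0,-0.88],[255,-0.056,-0.1,0,0,0,-0.99],[255,-0.062,-0.112,0,0,0,-1.1]]}}

```text
time: 7.48
position: [470.5, -378.8, 195.5]
ee_rot: [-0.239, -0.665, -0.239, 0.666]
wrist_force: [-0.0, -0.6, 0.7]
finger_gap: 0.004
```

Call:
{"fn": "step_arm", "kwargs": {"deltas": [[255,-0.006,-0.011,0,0,0,-0.1],[255,-0.012,-0.022,0,0,0,-0.2],[255,-0.018,-0.033,0,0,0,-0.3],[255,-0.024,-0.044,0,0,0,-0.4],[255,-0.027,-0.045,0,0,0,-0.47],[255,-0.027,-0.045,0,0,0,-0.47],[255,-0.027,-0.045,0,0,0,-0.47]]}}

```text
time: 8.07
position: [444.0, -423.8, 195.6]
ee_rot: [-0.08, -0.702, -0.08, 0.703]
wrist_force: [-0.3, 0.5, -0.4]
finger_gap: 0.006
```

```bash
python3 - <<'E'
from h import *
from scipy.spatial.transform import Rotation as Ro
s=robot.observe(); print(s["time"],s["position"],s["wrist_force"],s["joint_positions"])
w=s["ee_rot"]; R=Ro.from_quat([w[1],w[2],w[3],w[0]]).as_matrix()
q=np.load("q.npy"); print("yaw err",np.arctan2(R[1,1],R[0,1])-(q[2]-np.pi/2), R[:,0])
j=optics.get_image("scene"); crop(j,230,110,190,140,4,"pics/s9.png")
E
```

```text
8.0667 [ 443.95451831 -423.75129029  195.63813341] [-0.2728768   0.49004211 -0.44229678] [-8.00105523e-01  2.58545013e-01  1.91865961e+00  3.43997050e-05
  9.65006869e-01  5.43365158e-01]
yaw err 0.003149675275688546 [-4.10813331e-04  4.63671609e-04 -9.99999808e-01]
```

View pics/s9.png

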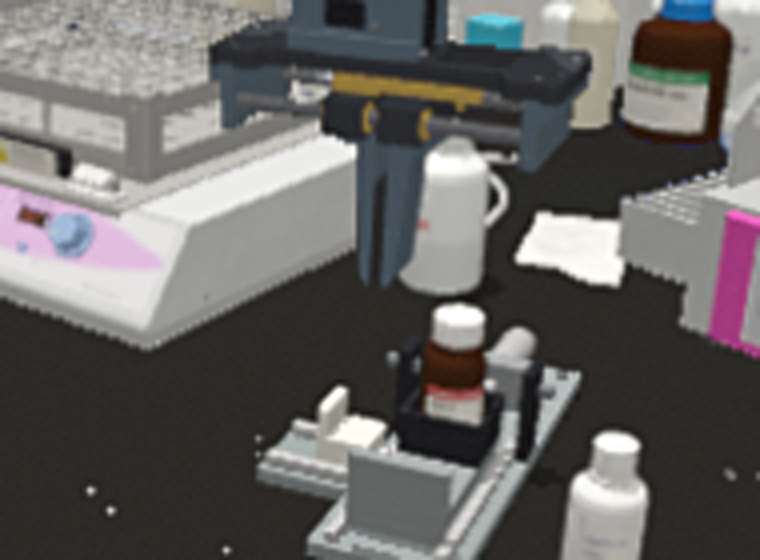

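Call:
{"fn": "step_arm", "kwargs": {"deltas": [[255,0,0,-0.015,0,0,0],[255,0,0,-0.04,0,0,0],[255,0,0,-0.065,0,0,0],[255,0,0,-0.09,0,0,0],[255,0,0,-0.115,0,0,0],[255,0,0,-0.135,0,0,0],[255,0,0,-0.15,0,0,0],[255,0,0,-0.16,0,0,0],[255,0,0,-0.16,0,0,0]]}}

```text
time: 8.87
position: [443.6, -423.7, 34.2]
ee_rot: [-0.079, -0.702, -0.08, 0.703]
wrist_force: [-0.1, 0.4, -0.6]
finger_gap: 0.001
```

```bash
python3 - <<'E'
from h import *
s=robot.observe(); print(s["time"],s["position"],s["wrist_force"])
j=optics.get_image("scene"); crop(j,230,130,190,140,4,"pics/s10.png")
E
```

```text
8.8667 [ 443.59731823 -423.73260288   34.21506133] [-0.14969208  0.35394038 -0.59801829]
```

View pics/s10.png

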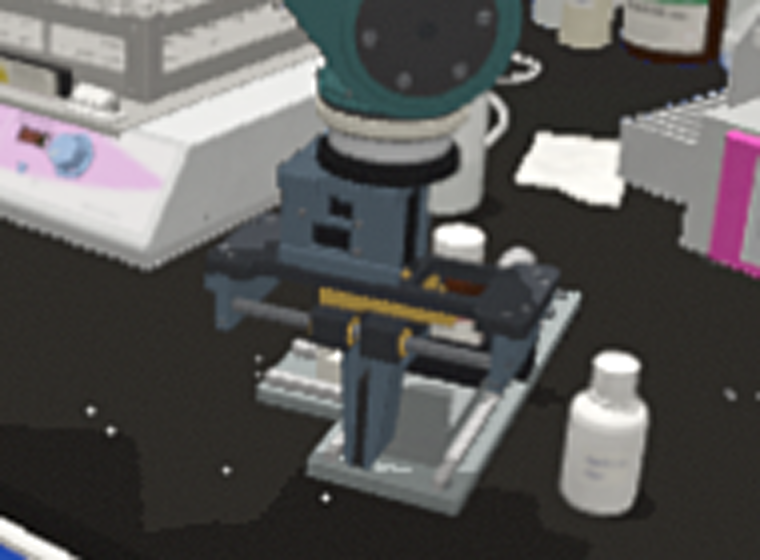

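The finger stands clear in front of the plate. At the end of the push the gripper body would pass near the small bottle, so I'll work 8 mm to the left and 6 mm higher, then approach in small steps.

Call:
{"fn": "step_arm", "kwargs": {"deltas": [[255,-0.002,0.008,0.006,0,0,0],[255,0.003,0.009,0.006,0,0,0],[255,0.008,0.0103,0.006,0,0,0],[255,0.013,0.0114,0.006,0,0,0],[255,0.016,0.0121,0.006,0,0,0],[255,0.018,0.0125,0.006,0,0,0],[255,0.019,0.0128,0.006,0,0,0]]}}

```text
time: 9.5
position: [463.5, -411.9, 41.9]
ee_rot: [0.079, 0.703, 0.079, -0.703]
wrist_force: [-0.5, -0.0, -0.4]
finger_gap: 0.007
```

Call:
{"fn": "step_arm", "kwargs": {"deltas": [[255,0.001,0.0002,0,0,0,0],[255,0.002,0.0005,0,0,0,0],[255,0.003,0.0007,0,0,0,0],[255,0.004,0.0009,0,0,0,0],[255,0.005,0.0011,0,0,0,0]]}}

```text
time: 9.92
position: [467.7, -410.9, 41.9]
ee_rot: [-0.079, -0.702, -0.079, 0.703]
wrist_force: [-4.1, -1.1, 1.9]
finger_gap: 0.007
```

```bash
python3 - <<'E'
from h import *
s=robot.observe(); print(s["time"],s["position"],s["wrist_force"])
q=np.load("q.npy"); d=s["position"][:2]-q[:2];C,S=np.cos(q[2]),np.sin(q[2]); print(C*d[0]+S*d[1],-S*d[0]+C*d[1])
i=optics.get_image("top"); crop(i,295,85,130,140,4,"pics/t11.png")
j=optics.get_image("scene"); crop(j,230,130,190,140,4,"pics/s11.png")
E
```

```text
9.9167 [ 467.7065108  -410.90565831   41.85173633] [-4.0670283  -1.11992859  1.94182032]
-125.13452345180775 7.71913456294628
```

View pics/s11.png

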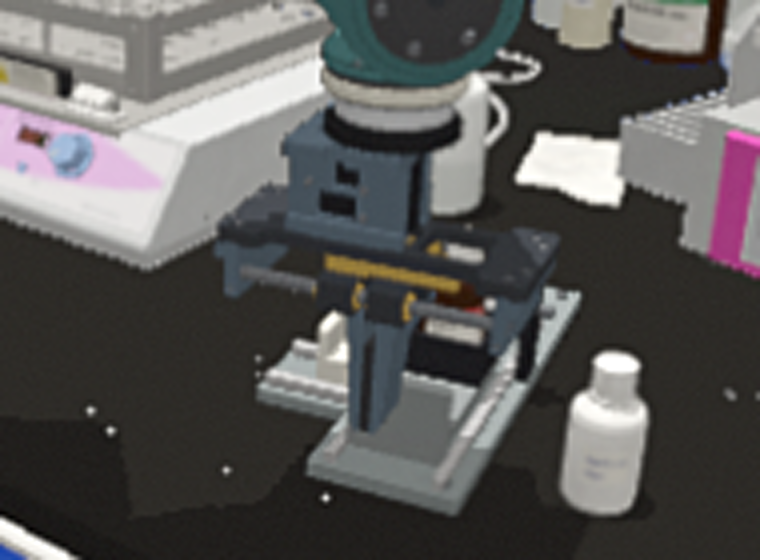

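View pics/t11.png

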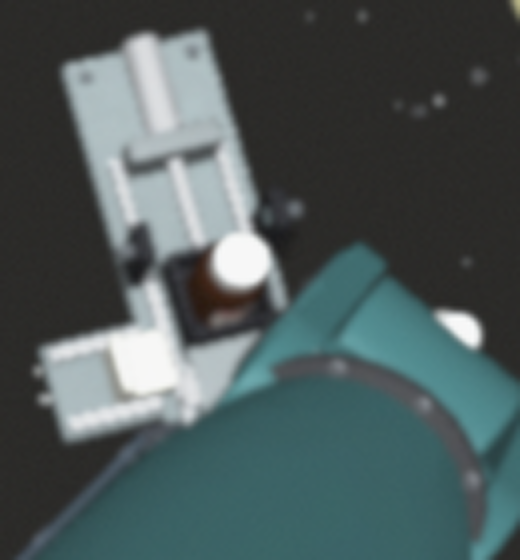

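Contact came at about 4 N, with the TCP at station x about -125. I push the slide at about 30 mm/s.

Call:
{"fn": "step_arm", "kwargs": {"deltas": [[255,0.0015,0.0003,0,0,0,0],[255,0.0035,0.0008,0,0,0,0],[255,0.006,0.0014,0,0,0,0],[255,0.0085,0.0019,0,0,0,0],[255,0.011,0.0025,0,0,0,0],[255,0.0135,0.0031,0,0,0,0],[255,0.016,0.0036,0,0,0,0],[255,0.0185,0.0042,0,0,0,0],[255,0.0205,0.0047,0,0,0,0],[255,0.022,0.005,0,0,0,0]]}}

```text
time: 10.85
position: [489.4, -405.9, 41.8]
ee_rot: [-0.079, -0.702, -0.08, 0.703]
wrist_force: [-9.2, -2.5, 3.5]
finger_gap: 0.002
```

Call:
{"fn": "step_arm", "kwargs": {"deltas": [[255,0.0015,0.0003,0,0,0,0],[255,0.0035,0.0008,0,0,0,0],[255,0.006,0.0014,0,0,0,0],[255,0.0085,0.0019,0,0,0,0],[255,0.011,0.0025,0,0,0,0],[255,0.0135,0.0031,0,0,0,0],[255,0.016,0.0036,0,0,0,0],[255,0.018,0.0041,0,0,0,0],[255,0.02,0.0046,0,0,0,0],[255,0.022,0.005,0,0,0,0]]}}

```text
time: 11.68
position: [511.5, -400.8, 41.8]
ee_rot: [-0.079, -0.702, -0.08, 0.703]
wrist_force: [-8.3, -1.3, 4.3]
finger_gap: 0.007
```

```bash
python3 - <<'E'
from h import *
s=robot.observe(); print(s["time"],s["position"],s["wrist_force"])
q=np.load("q.npy"); d=s["position"][:2]-q[:2];C,S=np.cos(q[2]),np.sin(q[2]); print(C*d[0]+S*d[1],-S*d[0]+C*d[1])
j=optics.get_image("scene"); crop(j,230,110,190,140,4,"pics/s12.png")
E
```

```text
11.6833 [ 511.45775752 -400.81927261   41.83387577] [-8.27489848 -1.2629432   4.28991609]
-80.23580501615265 7.827983779494247
```

View pics/s12.png

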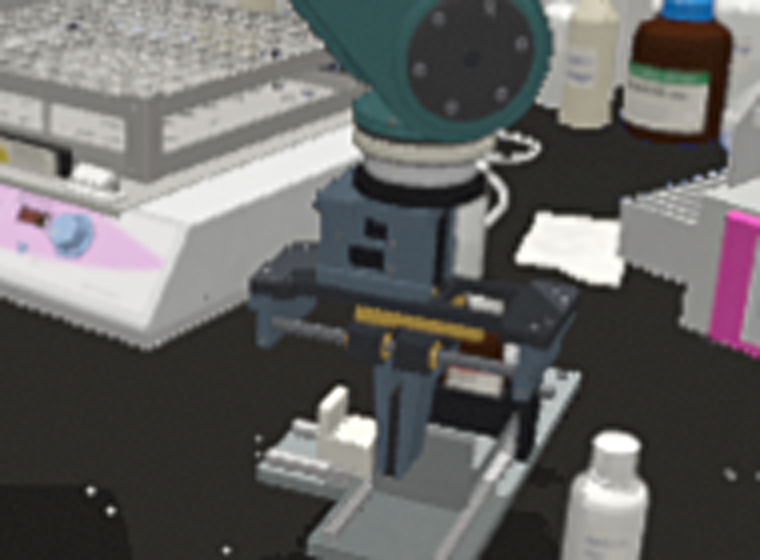

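Call:
{"fn": "step_arm", "kwargs": {"deltas": [[255,0.002,0.0005,0,0,0,0],[255,0.004,0.0009,0,0,0,0],[255,0.006,0.0014,0,0,0,0],[255,0.008,0.0018,0,0,0,0],[255,0.009,0.002,0,0,0,0]]}}

```text
time: 12.15
position: [520.5, -398.7, 41.8]
ee_rot: [-0.079, -0.702, -0.08, 0.703]
wrist_force: [-8.2, -2.1, 5.2]
finger_gap: 0.004
```

Call:
{"fn": "step_arm", "kwargs": {"deltas": [[255,0.001,0.0002,0,0,0,0],[255,0.002,0.0005,0,0,0,0]]}}

```text
time: 12.32
position: [522.3, -398.2, 41.8]
ee_rot: [-0.079, -0.702, -0.08, 0.703]
wrist_force: [-7.6, -1.3, 4.7]
finger_gap: 0.008
```

Call:
{"fn": "step_arm", "kwargs": {"deltas": [[255,0.0007,0.0002,0,0,0,0],[255,0.0014,0.0003,0,0,0,0]]}}

```text
time: 12.48
position: [523.7, -398.0, 41.8]
ee_rot: [-0.079, -0.702, -0.08, 0.703]
wrist_force: [-7.7, -0.8, 4.9]
finger_gap: 0.004
```

Call:
{"fn": "step_arm", "kwargs": {"deltas": [[255,0.0006,0.0001,0,0,0,0],[255,0.0012,0.0003,0,0,0,0]]}}

```text
time: 12.65
position: [524.9, -397.7, 41.8]
ee_rot: [-0.079, -0.702, -0.08, 0.703]
wrist_force: [-8.0, -0.7, 4.7]
finger_gap: 0.001
```

The slide is past 58 mm and has had more than the required 0.05 s there. I let go by drawing straight back faster than the spring returns.

Call:
{"fn": "step_arm", "kwargs": {"deltas": [[255,-0.025,-0.0057,0,0,0,0],[255,-0.05,-0.0114,0,0,0,0],[255,-0.075,-0.0171,0,0,0,0],[255,-0.095,-0.0217,0,0,0,0],[255,-0.095,-0.0217,0,0,0,0],[255,-0.095,-0.0217,0,0,0,0],[255,-0.095,-0.0217,0.02,0,0,0],[255,-0.095,-0.0217,0.06,0,0,0],[255,-0.095,-0.0217,0.1,0,0,0],[255,-0.095,-0.0217,0.14,0,0,0]]}}

```text
time: 13.48
position: [431.5, -419.1, 183.6]
ee_rot: [0.079, 0.703, 0.08, -0.703]
wrist_force: [0.1, 0.0, 0.8]
finger_gap: 0.006
```

```bash
python3 - <<'E'
from h import *
s=robot.observe(); print(s["time"],s["position"],s["wrist_force"])
j=optics.get_image("scene"); crop(j,270,170,160,110,5,"pics/s13.png")
i=optics.get_image("top"); crop(i,295,85,130,140,4,"pics/t13.png")
q=np.load("q.npy");C,S=np.cos(q[2]),np.sin(q[2])
f=lambda p:np.array([q[0]+C*p[0]-S*p[1],q[1]+S*p[0]+C*p[1],p[2]])
for m in(0,31,36,41,60): print(m,"plate topL/R",[np.round((proj(j,f((-110+m,y,68)))[0]-[270,170]+.5)*5-.5) for y in(32,-32)],"cap top(top cam)",np.round((proj(i,f((m,0,121)))[0]-[295,85]+.5)*4-.5), "scene",np.round((proj(j,f((m,0,121)))[0]-[270,170]+.5)*5-.5))
E
```

```text
13.4833 [ 431.5308095  -419.06806478  183.59874715] [0.13894895 0.01126729 0.81982521]
0 plate topL/R [array([235., 263.]), array([363., 294.])] cap top(top cam) [245. 260.] scene [378.  93.]
31 plate topL/R [array([258., 236.]), array([383., 265.])] cap top(top cam) [230. 210.] scene [396.  72.]
36 plate topL/R [array([261., 232.]), array([386., 261.])] cap top(top cam) [228. 202.] scene [398.  69.]
41 plate topL/R [array([265., 228.]), array([390., 256.])] cap top(top cam) [225. 194.] scene [401.  65.]
60 plate topL/R [array([278., 212.]), array([401., 240.])] cap top(top cam) [216. 164.] scene [411.  53.]
```

View pics/s13.png

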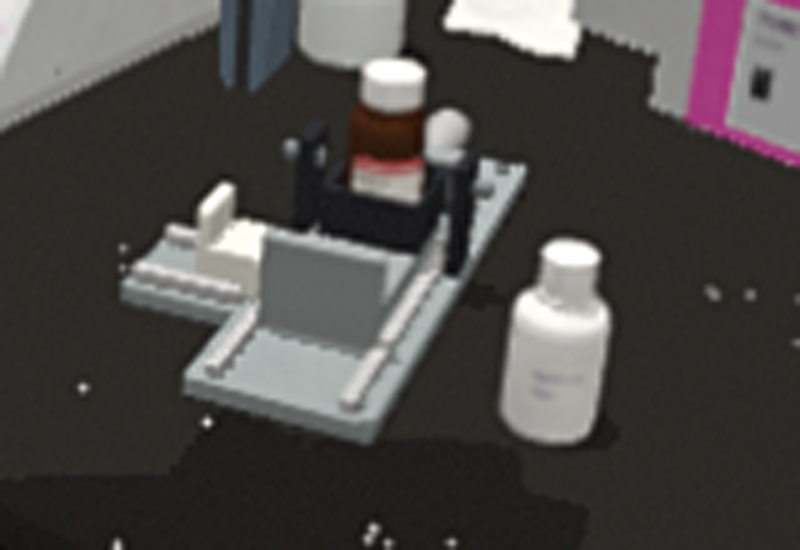

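View pics/t13.png

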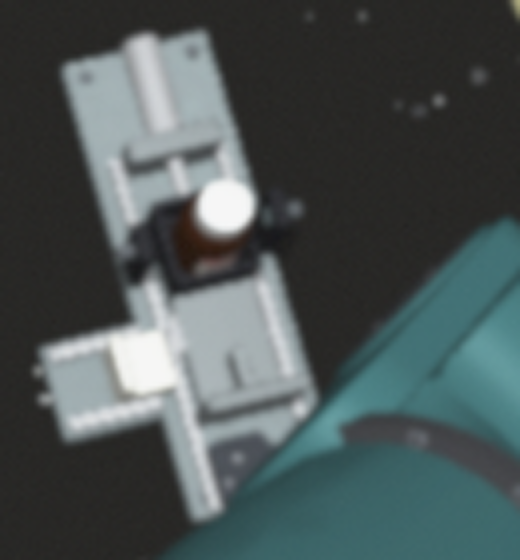

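Plate top corners are at (261,232) and (386,262) in the side view, which matches 36 mm. The cap at (226,206) in the top view also matches. The slide is latched, with the vial upright between the posts. I wait briefly, check that nothing is still moving, and hand in.

Call:
{"fn": "step_arm", "kwargs": {"deltas": [[255,0,0,0,0,0,0],[255,0,0,0,0,0,0],[255,0,0,0,0,0,0],[255,0,0,0,0,0,0],[255,0,0,0,0,0,0],[255,0,0,0,0,0,0]]}}

```text
time: 14.08
position: [430.5, -419.3, 181.2]
ee_rot: [-0.079, -0.702, -0.08, 0.703]
wrist_force: [-0.4, -0.2, 1.2]
finger_gap: 0.006
```

```bash
python3 - <<'E'
from h import *
a=cv2.imread("pics/s13.png")
j=optics.get_image("scene"); crop(j,270,170,160,110,5,"pics/s14.png")
b=cv2.imread("pics/s14.png"); d=cv2.absdiff(a,b).max(2)
print("diff in reader/bottle area",(d[60:450,110:620]>40).sum())
a0=cv2.imread("pics/scene0.png"); b0=j["pixels"][:,:,::-1]
print("beaker/timer diff",(cv2.absdiff(a0,np.ascontiguousarray(b0))[180:220,160:215].max(2)>40).sum())
print(robot.observe()["time"],robot.finish_job())
E
```

```text
diff in reader/bottle area 0
beaker/timer diff 0
the job is handed in; nothing more can be done
14.1333 None
```

The vial is in the reading position and I handed the job in at about 14 s of the 45 s allowed. No verdict was reported, so what follows rests on my own checks.

**What I did:**
- **Stop block:** I pushed it with closed fingertips at about 6–8 N until it met its stop, where the force peaked at about 24 N.
- **Slide:** I pushed it by its front plate at about 10 N to roughly 59 mm, then drew back so the spring could return it.

**Last checks:**
- **Slide:** its front plate appears within about 1 mm of the 36 mm latched position.
- **Stop block:** in the pictures it is home at about 25 mm.
- **Vial:** it stands upright between the posts.
- **Nothing moving:** two pictures 0.6 s apart showed no change around the reader and small bottle. The beaker and timer look the same as at the start.

**What disagreed or stayed unconfirmed:**
- **Fingertip height:** in the pictures the fingertips were about 7 mm above the reported TCP height, where the description puts them 25 mm below it. I used the picture heights, and both contacts came where I expected.
- **Slide end stop:** I saw no force rise there. I stopped just short of it, though well past the required 52 mm.

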